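# Clear the gauge plate and set sprung tweezers to its marks

### The arm

A 6-joint arm with a two-finger parallel gripper is mounted at the origin on the work surface. World frame = base frame: x ahead of the robot, y to its left, z up, the work surface at z = 0. Lengths are in m, angles in rad, forces in N, time in s.
With the tool pointing down it reaches from about 0.375 to 0.9 m from the base axis. Payload 3.1 kg.
Tool frame: the origin (TCP) lies between the finger pads; the fingertips stand 22 mm ahead of it and the grasp point (between the pads) lies 3 mm ahead of it; z points along the fingers, y is the line along which they close (so a half turn about z gives the same grasp; the last joint's range is limited). The gripper opens to 87 mm and grips with 3 to 60 N. Pads are 19 mm wide; open, the fingers measure 117 mm over their backs; the gripper's body (75 mm by 190 mm) begins 51 mm behind the grasp point.
Start: joints at [-0.178, 0.527, 1.433, -0, 1.181, -0.178], TCP at [0.625, 0, 0.245] pointing down, gripper open.
Joint ranges: [-3.08, 3.08], [-0.75, 2.2], [0.22, 2.44], [-1.43, 4.57], [0, 2.65], [-2.85, 2.85]. Speed limits (rad/s): [2.79, 2.79, 3.14, 3.14, 3.14, 3.14].

### API

Orientations are given as a unit quaternion [x, y, z, w].
In Python, from rig import get_obs, camera, get_calibration, hand_in, cut_out gives the robot as it stands.
- The arm moves only by the shell command python3 -m inch 'ROWS' [OPENING] [FORCE]. ROWS is JSON, one flat list of numbers, 6 for each row, row after row: the shift along the tool's x, y, z scaled (see below), then the turn, a rotation vector about the tool's x, y, z scaled (see below). A call has 1 to 20 rows; each row is the pose to reach, as a shift and turn from the pose commanded when the call began, along the tool's axes at that moment; what a row does not reach only later rows make up. The controller multiplies each number of a shift by 0.08 m and each number of a turn by 90 degrees. A row lasts 1/12 s, in which the tool goes at most 41.7 mm and 7.16 degrees, less where a joint would pass 70% of its speed; a pose out of reach is approached as far as the arm can. A call with a number of a shift or a turn outside -1 to 1 is refused whole. A call with a gripper value outside its range is refused whole. OPENING is the finger opening in mm, from 0 to 87, set as the call begins (- or left out, the last holds). The fingers move at their own pace and stop on an object; FORCE is the grip in N (left out, the last holds). Time passes only in rows, so rows that repeat a pose let the fingers close. It gives the time, the measured TCP pose, the force, the opening and the grip force at its end, in the units of the state.
- get_obs(): the state, without advancing time (a new reading comes with each control period).
- camera(name): name is "scene" or "side" or "wrist"; returns the picture (400x640x3 uint8, red, green, blue); there is no depth.
- get_calibration(name): a dict with "vertical_fov" (degrees; the focal length in pixels is half the picture's height over the tangent of half this angle, whatever the lens; pixels are square), "cx", "cy" (the principal point, pixels), "T" (4x4, takes a point from camera to world coordinates). Camera axes: x right, y down, z forward; pixel columns grow to the right and rows downward; lengths in m; the calibration is good to about 2 mm. A picture is of the moment at which its call begins: read the wrist's pose just before it. get_calibration takes no time and is no camera call; for the wrist camera it gives the pose at the moment of the call.
- hand_in(): hands the job in; it is judged then, once.
Trained networks look in the newest picture that a camera, given by its name, has taken for a name from the list of things; names that differ only in an ending like _2 or _b are one class to them, and where a whole thing is asked for, a point or a joint stands for the part that bears it (a point fixed in the world has none). Each returns a list of dicts, best first, with "conf" (0 to 1); they miss things now and then, are a little off and sometimes report something else, mostly with a low value. They report only what shows in the picture. A call takes as long as a camera call. They do not tell look-alikes from the thing itself.
- cut_out(camera, thing): "region" (400x640 bool, what is visible of it) and "bbox" ([left, top, right, bottom] in pixels, round what is visible of it).
The state is a dict: "time": time; "q": joint angles; "joint_velocities": joint speeds; "joint_torque": joint torques, N m; "position": TCP position; "tool_rot": TCP orientation; "ft_force": force on the tool from outside, world axes, zero at the start; "moment": the same for the moment, N m; "grip_width": finger opening in m; "grip_force": force on a finger pad.
Only numpy, scipy, OpenCV 4.12 (cv2) and the standard library are available. Lean on these libraries where they do the work, as an engineer would, in place of code of your own. Each camera call takes 0.05 s, during which the arm holds its last target. There are 200 camera calls.

### The job

The pail of antler offcuts stands on the gauge plate: hang it by its bail on the hook of the stand and let it go. Then pick up the sprung tweezers, squeeze them until their tips are as far apart as the two marks on the plate (16 mm between centres), and hold them level and steady a little above the plate (about 1 to 3 cm, not touching it), each tip over its own mark; finish while still holding them so, and do not disturb the jar, the antler or the rasp.

Things in the scene. Friction and masses are not known exactly. Their poses are not given: they have to be found in the camera images.
- plate: Fixed aluminium gauge plate 130 x 100 x 6 mm on the bench, yaw within 0.4 rad. Origin: centre of its underside; x along the 130 mm side, top at z = 6 mm. Two thin black marks in its top, each 110 mm long, run parallel to its x at y = +8 and -8 mm (16 mm apart). The pail stands on it at first and hides part of them.
- pail: Round steel pail (100 to 210 g), 56 mm across the foot, 68 mm across the rim, 50 mm high, with antler offcuts fixed in it, standing on the plate. Origin: centre of its underside, z up. A stiff arched bail of 6 mm wire stands in its y-z plane, with an upright wooden grip on top.
- pail_bar (a point): Apex of the bail, wire centre line, 105 mm above the pail's underside: it hangs on the hook here. The legs rise from the rim at y = +-32 mm to y = +-26 mm at z = 92 mm, then slope up to the apex. The open window between rim and apex wire is 52 mm high.
- pail_grip (a point): Where to pinch the pail: on the axis of its square wooden grip (22 x 22 mm, sides along the pail's x and y, z = 105 to 147 mm), 133 mm above its underside. Pinch from above, best closing along the pail's y (along its x too, if the fingers then open only a little at the hook); fingertips no lower than z = 110 mm stay clear of the hook.
- hook: Fixed steel hook stand left or right of the plate, yaw within 0.3 rad. Origin: centre of the underside of its base (100 mm round, 12 mm high). Post 14 mm thick, 165 mm high. A level rod, 8 mm thick, axis at z = 150 mm, runs along the stand's -x (towards the robot) to x = -88 mm, then turns up to a tip at x = -102 mm whose top is at z = 170 mm.
- hook_seat (a point): Top of the hook's rod, 58 mm from the post's axis: the bail's apex should rest here (pail_bar 3 mm above it). The bail must lie across the rod (pail y along the stand's y), come over the upturned tip from outside, the rod entering the window under the apex, and then be lowered onto the rod.
- tweezers: Big sprung steel tweezers (90 g), 24 mm high, lying on edge on the bench on the side without the hook; the arms close level. Origin: on the underside; x from heel (x = -90 mm) to tips (+80 mm), first pointing away from the robot within 0.6 rad; z up. Heel and -y arm are this body; the +y arm is hinged at x = -80 mm, y = 0. Blades 3 mm thick, z = 6 to 18 mm.
- tw_grip (a point): Midway between the thumb pads at 16 mm tip distance: x = 18, y = 0, z = 12 mm in the tweezers' frame. The pads are 30 mm long (x = 3 to 33 mm), 24 mm high; outer faces then parallel, 33 mm apart; relaxed 45 mm apart at the middle, 47 at the front. Squeeze them from above, closing along y: they move 0.61 mm per mm of tip distance. The middle of the tips lies 62 mm ahead along x.
- tip_mid (a point): Point midway between the tips when these are 16 mm apart: x = 80, y = 0, z = 12 mm in the tweezers' frame (6 mm above the blades' lower edge, 12 mm above the thumb pads' lower edge).
- tip_a (a point): Centre of the tip of the tweezers' -y arm: x = 80, y = -8, z = 12 mm in the tweezers' frame.
- tip_b (a point): Centre of the tip of the sprung +y arm.
- tw_arm (a joint): Angle of the sprung arm in rad: 0 relaxed (tip centres 36 mm apart), growing as it is squeezed. Tip distance in mm = 36 - 160 x value: 0.125 gives the marked 16 mm; 0.1875 is the stop (6 mm). The spring pushes each thumb pad outward with 3.6 N relaxed, 8 N at 16 mm, 10 N at the stop.
- jar: Bystander: amber glass jar with a steel cap, 60 mm across, 75 mm high, beyond the plate. Origin: centre of its underside.
- antler: Bystander: forked antler piece about 160 x 100 mm, 22 mm thick, lying beyond the work on the left. Origin: on the bench near its fork.
- rasp: Bystander: rasp with a wooden handle, 235 mm long, 24 mm high, lying beyond the work on the right. Origin: on its underside, near where handle and blade meet.
Things that resemble listed ones, but are neither listed nor needed, are in the scene too. There is more than one size of the pail; the one meant has the size given above. Of the things that look like the tweezers, the largest one is meant.

How it is judged:
By the outcome, as a careful person would: the job done as asked, in the order asked, and still so for the second after the job is handed in, while the arm keeps its last pose, push and grip.
It also fails if it takes over 61 s, if anything falls off the work surface, if the arm or the gripper's body presses on something with over 40 N, if the wrist force passes 120 N, or if a joint passes its speed limit or range.

## Working session

There is one attempt and no reset: what is moved stays moved. The work goes in short steps, Python scripts to look and compute and a shell command to move; the robot and the scene stay as the last step left them, time stands still between calls to the robot, and variables do not carry over. Pictures are saved under pics/ and viewed, at most 10 in all, crops included, and the job is handed in when it is done.

```bash
mkdir -p pics; ls; cat > h.py <<'E'
import numpy as np, cv2
from rig import get_obs, camera, get_calibration, hand_in, cut_out
def cal(n):
    c=get_calibration(n); f=200/np.tan(np.radians(c["vertical_fov"])/2); return f,c["cx"],c["cy"],np.array(c["T"])
def ray(n,u,v,z,c=None):
    f,cx,cy,T=c or cal(n); d=T[:3,:3]@np.array([(u-cx)/f,(v-cy)/f,1]); o=T[:3,3]
    return o+d*(z-o[2])/d[2]
def proj(n,P,c=None):
    f,cx,cy,T=c or cal(n); p=(np.asarray(P)-T[:3,3])@T[:3,:3]; return np.stack([f*p[...,0]/p[...,2]+cx,f*p[...,1]/p[...,2]+cy],-1)
def save(img,name): cv2.imwrite("pics/"+name,img[...,::-1])
E
python3 - <<'E'
from h import *
a=camera("scene");b=camera("side");w=camera("wrist")
save(a,"a.png");save(b,"b.png");save(w,"w.png")
save(np.vstack([a,b])[:, :],"ab.png")
for n in("scene","side","wrist"):
    c=cal(n);print(n,c[:3],c[3].round(3).tolist())
    for t in("pail","hook","tweezers","plate"):
        for r in cut_out(n,t): print(n,t,round(r["conf"],2),r["bbox"],int(r["region"].sum()))
o=get_obs();print(o)
E
```

```text
pics
scene (np.float64(379.682920282301), 323.1286335743076, 206.43587305391688) [[0.107, 0.812, -0.574, 1.152], [0.994, -0.092, 0.054, -0.088], [-0.009, -0.577, -0.817, 0.905], [0.0, 0.0, 0.0, 1.0]]
scene pail 0.81 [391.3, 187.5, 405.7, 219.8] 357
scene pail 0.56 [370.6, 166.0, 388.3, 197.5] 402
scene hook 0.88 [421.0, 138.9, 453.7, 218.6] 1063
scene tweezers 0.68 [166.7, 220.5, 196.8, 239.7] 145
scene tweezers 0.64 [211.9, 199.0, 244.8, 253.9] 365
scene tweezers 0.63 [193.2, 172.2, 224.2, 192.4] 118
scene plate 0.97 [326.7, 198.1, 361.9, 233.2] 774
scene plate 0.36 [332.8, 171.9, 357.4, 212.7] 259
side (np.float64(380.3224547894364), 317.18164031594256, 200.0387280750091) [[0.844, -0.364, 0.394, 0.226], [-0.536, -0.59, 0.604, -0.571], [0.013, -0.721, -0.693, 0.743], [0.0, 0.0, 0.0, 1.0]]
side pail 0.86 [241.1, 174.7, 256.5, 214.6] 418
side pail 0.64 [338.5, 300.4, 418.9, 324.8] 804
side pail 0.59 [271.8, 180.3, 298.2, 231.1] 853
side pail 0.56 [264.9, 161.2, 282.2, 197.6] 400
side hook 0.89 [215.1, 124.8, 268.6, 175.9] 859
side tweezers 0.79 [405.9, 343.8, 437.2, 399.5] 316
side tw
[... 619 characters left out ...]
-01,  5.27450314e-01,  1.43269890e+00, -2.12990617e-05,
        1.18141888e+00, -1.78544619e-01]), 'joint_velocities': array([ 5.42256751e-05,  1.14334720e-03, -6.20335156e-04,  8.84120374e-04,
        1.43037201e-04, -9.18243621e-04]), 'joint_torque': array([ 2.02450751e-04, -4.39910388e+01, -1.76967824e+01,  6.33612019e-02,
        5.02765307e-02, -4.84916256e-05]), 'position': array([6.24973240e-01, 2.43986632e-05, 2.44579308e-01]), 'tool_rot': array([ 7.07090533e-01,  7.07123029e-01, -1.09051716e-06,  1.57050805e-05]), 'ft_force': array([ 0.55154735, -0.15051042,  0.05126326]), 'moment': array([ 0.01355142,  0.02448902, -0.07759821]), 'grip_force': 0.0, 'grip_width': 0.08683109765013168}
```

View pics/a.png

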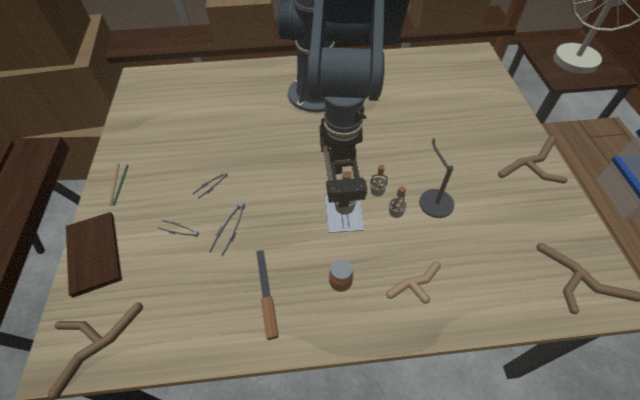

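View pics/b.png

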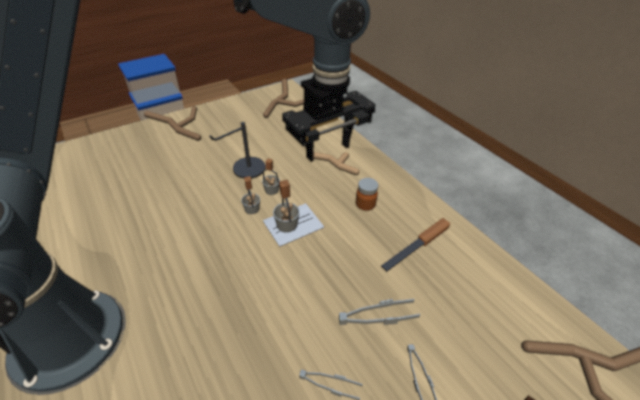

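```bash
python3 - <<'E'
from h import *
print("jar etc")
for n,pts in {"scene":[("hookbase",437,204,.012),("posttop",449,168,.165),("hooktip",434,141,.17),("twheel",241,206,.02),("twtipa",212,250,.012),("twtipb",226,253,.012),("p1",398,211,.0),("p2",379,190,.0)],
 "side":[("hookbase",249,166,.012),("posttop",244,124,.165),("hooktip",212,137,.17),("pailfoot",287,226,.01),("pailgriptop",285,181,.153),("p1",252,209,0),("p2",272,189,0),("twheel",343,319,.02),("tipa",413,301,.012),("tipb",418,318,.012)]}.items():
    for t,u,v,z in pts: print(n,t,ray(n,u,v,z).round(3))
for r in cut_out("scene","plate")[:1]+cut_out("side","plate")[:1]: pass
E
```

```text
jar etc
scene hookbase [0.552 0.299 0.012]
scene posttop [0.548 0.294 0.165]
scene hooktip [0.454 0.28  0.17 ]
scene twheel [ 0.501 -0.263  0.02 ]
scene twtipa [ 0.632 -0.339  0.012]
scene twtipb [ 0.645 -0.301  0.012]
scene p1 [0.556 0.185 0.   ]
scene p2 [0.474 0.146 0.   ]
side hookbase [0.545 0.301 0.012]
side posttop [0.545 0.293 0.165]
side hooktip [0.445 0.272 0.17 ]
side pailfoot [0.524 0.026 0.01 ]
side pailgriptop [0.531 0.037 0.153]
side p1 [0.477 0.14  0.   ]
side p2 [0.562 0.183 0.   ]
side twheel [ 0.492 -0.27   0.02 ]
side tipa [ 0.649 -0.313  0.012]
side tipb [ 0.63  -0.348  0.012]
```

View pics/w.png

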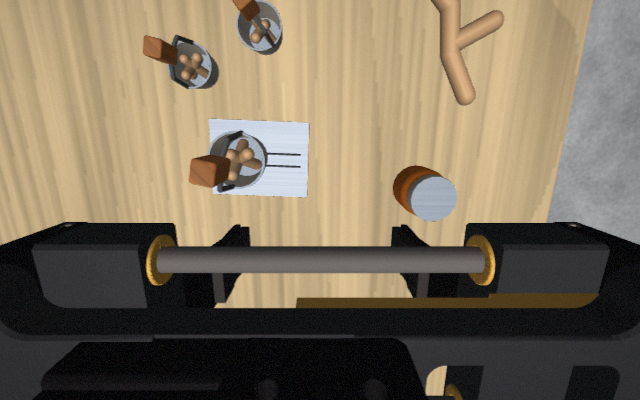

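```bash
python3 -m inch '[0.375,-1,0,0,0,1, 0.375,-1,0,0,0,1, 0.375,-1,0,0,0,1, 0.375,-1,0,0,0,1, 0.375,-1,0,0,0,1, 0.375,-1,0,0,0,1, 0.375,-1,0,0,0,1, 0.375,-1,0,0,0,1, 0.375,-1,0,0,0,1, 0.375,-1,0,0,0,1, 0.375,-1,0,0,0,1, 0.375,-1,0,0,0,1, 0.375,-1,0,0,0,1, 0.375,-1,0,0,0,1]' 87
python3 -m inch '[-1,0,0,0,0,0, -1,0,0,0,0,0, -1,0,0,0,0,0, -1,0,0,0,0,0]'
python3 - <<'E'
from h import *
o=get_obs();print(o["time"],o["position"],o["tool_rot"],o["q"])
c=cal("wrist");w=camera("wrist");save(w,"w2.png");a=camera("scene");save(a,"a2.png");s=camera("side")
np.save("w2c.npy",np.array(c,dtype=object),allow_pickle=True)
tw=cv2.resize(a[165:260,155:255],None,fx=4,fy=4,interpolation=3)
pl=cv2.resize(s[150:245,205:305],None,fx=4,fy=4,interpolation=3)
save(np.vstack([np.hstack([tw,pl]),]),"crop.png")
for t in("pail","hook","plate"):
  for r in cut_out("wrist",t): print(t,round(r["conf"],2),r["bbox"])
E
```

```text
time: 2.02
position: [0.5451, 0.03, 0.2447]
tool_rot: [1.0, -0.001, 0.0, 0.0]
ft_force: [0.1, 0.2, 0.1]
grip_width: 0.087
grip_force: 0.0
time: 2.35
position: [0.462, 0.0306, 0.2442]
tool_rot: [1.0, 0.001, -0.001, -0.0]
ft_force: [0.2, 0.7, 1.0]
grip_width: 0.0873
grip_force: 0.0
2.35 [0.46202083 0.03056831 0.24423332] [ 9.99998546e-01  8.72078342e-04 -1.43763644e-03 -2.83231712e-04] [-1.76048984e-01  3.12209181e-01  1.82355180e+00  6.09501162e-05
  1.00876176e+00  1.39297063e+00]
pail 0.78 [150.1, 81.3, 227.4, 126.5]
pail 0.72 [204.6, 153.1, 258.5, 196.1]
pail 0.67 [290.0, 102.6, 353.4, 163.1]
hook 0.79 [0.7, 74.8, 154.7, 241.9]
plate 0.7 [282.1, 60.6, 365.1, 171.0]
```

View pics/w2.png

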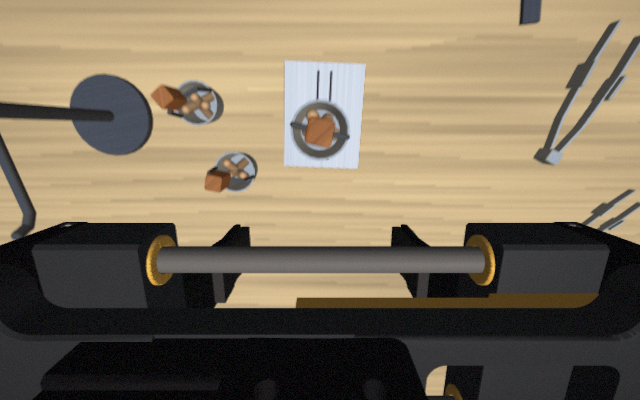

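View pics/crop.png

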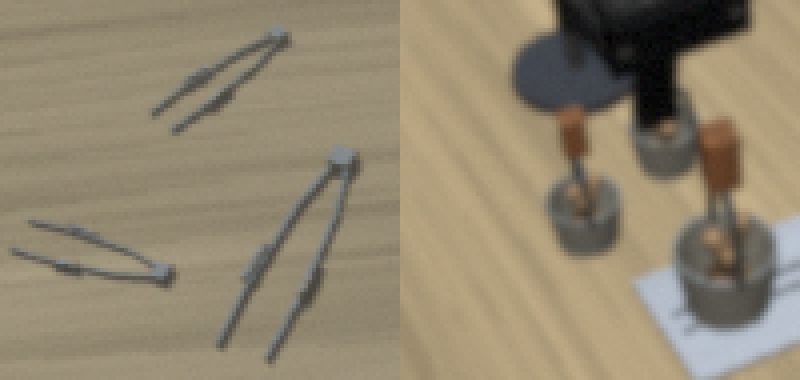

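```bash
python3 - <<'E'
from h import *
w=cv2.imread("pics/w2.png")
big=cv2.resize(w[50:200,260:380],None,fx=5,fy=4,interpolation=2)
cv2.imwrite("pics/c1.png",big)
big=cv2.resize(w[65:245,0:160],None,fx=5,fy=3.3,interpolation=2)
c=tuple(np.load("w2c.npy",allow_pickle=True))
R=lambda u,v,z:ray("wrist",u,v,z,c).round(4)
# marks: dark columns per row
g=cv2.cvtColor(w,cv2.COLOR_BGR2GRAY).astype(float)
P=[[],[]]
for v in range(73,98):
    row=g[v,308:342]; d=np.clip(150-row,0,None)
    for k,(a,b) in enumerate(((4,16),(16,30))):
        s=d[a:b]
        if s.max()>40: P[k].append((308+a+(s*np.arange(b-a)).sum()/s.sum(),v))
for p in P:
    p=np.array(p); W=np.array([R(u,v,.006) for u,v in p]); f=np.polyfit(W[:,0],W[:,1],1); print(len(p),"slope",f[0],"y at .53,.6",np.polyval(f,[.53,.6]),W[0],W[-1])
print("corners",[R(*q,.006) for q in((285,60),(366,64),(358,169),(284,166))])
print("hook base",R(110,114,.012),"small", )
E
```

```text
25 slope -0.030645832426238254 y at .53,.6 [0.03721352 0.03506832] [0.5954 0.0351 0.006 ] [0.5673 0.036  0.006 ]
25 slope -0.03476710486989898 y at .53,.6 [0.02138706 0.01895336] [0.5955 0.019  0.006 ] [0.5674 0.0202 0.006 ]
corners [array([0.6101, 0.0753, 0.006 ]), array([ 0.6058, -0.0244,  0.006 ]), array([ 0.4759, -0.0191,  0.006 ]), array([0.4797, 0.0805, 0.006 ])]
hook base [0.546 0.298 0.012] small
```

View pics/c1.png

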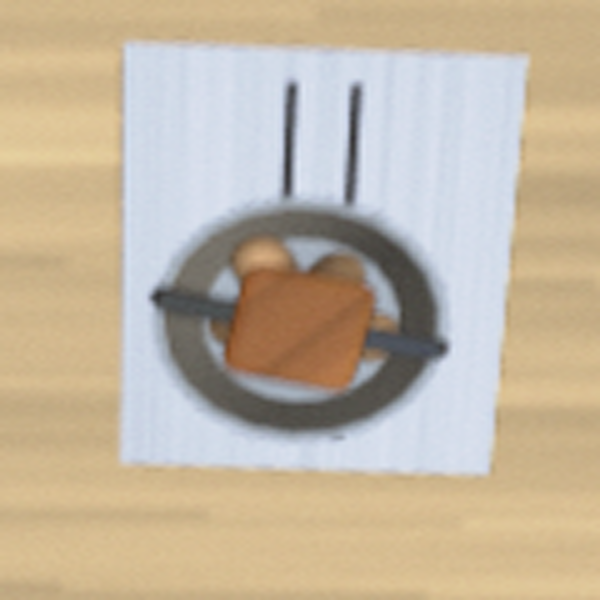

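```bash
python3 - <<'E'
from h import *
c=tuple(np.load("w2c.npy",allow_pickle=True))
R=lambda x,y,z:ray("wrist",260+(x+.5)/5-.5,50+(y+.5)/4-.5,z,c).round(4)
q=[R(*p,.153) for p in((243,268),(375,290),(352,390),(225,370))]
print(q,np.mean(q,0)); e=q[0]-q[1]; e2=q[3]-q[2]; print("yaw",np.arctan2(-e[0],e[1]),np.arctan2(-e2[0],e2[1]),np.linalg.norm(e),np.linalg.norm(e2))
for z in(.06,.098):
  a,b=R(160,297,z),R(438,348,z); print(z,a,b,(a+b)/2,np.linalg.norm(a-b),np.arctan2(-(a-b)[0],(a-b)[1]))
# rim ellipse outer: left 165,right 437, top 205,bottom 432
print(R(301,318,.056), R(165,318,.056)-R(437,318,.056))
E
```

```text
[array([0.5384, 0.0412, 0.153 ]), array([0.5343, 0.0203, 0.153 ]), array([0.5148, 0.0237, 0.153 ]), array([0.5187, 0.0442, 0.153 ])] [0.52655 0.03235 0.153  ]
yaw -0.19371233525338646 -0.1879973403230969 0.02129835674412465 0.0208676783567315
0.06 [0.5339 0.0636 0.06  ] [0.5202 0.0015 0.06  ] [0.52705 0.03255 0.06   ] 0.06359323863430767 -0.21713389676412317
0.098 [0.5335 0.0598 0.098 ] [0.5214 0.005  0.098 ] [0.52745 0.0324  0.098  ] 0.05611996079827569 -0.21731602826105084
[0.5283 0.0323 0.056 ] [-1.00e-04  6.14e-02  0.00e+00]
```

```bash
python3 -m inch '[0.775,-0.031,0,0,0,0.127, 0.775,-0.031,0,0,0,0.127, 0.775,-0.031,0,0,0,0.127, 0.775,-0.031,0,0,0,0.127, 0.775,-0.031,0.5,0,0,0.127, 0.775,-0.031,1,0,0,0.127, 0.775,-0.031,1,0,0,0.127, 0.775,-0.031,1,0,0,0.127, 0.775,-0.031,1,0,0,0.127, 0.775,-0.031,1,0,0,0.127]' 60
python3 - <<'E'
from h import *
save(np.hstack([camera("side")[120:260,220:340],cv2.resize(camera("wrist"),None,fx=.35,fy=.35)]),"chk.png")
E
```

```text
time: 3.48
position: [0.5284, 0.0323, 0.167]
tool_rot: [0.995, -0.099, 0.002, 0.0]
ft_force: [0.5, 0.3, 0.2]
grip_width: 0.0601
grip_force: 0.0
```

```bash
python3 -m inch '[0,0,0.28,0,0,0, 0,0,0.28,0,0,0, 0,0,0.28,0,0,0]'
python3 -m inch '[0,0,0,0,0,0, 0,0,0,0,0,0, 0,0,0,0,0,0, 0,0,0,0,0,0, 0,0,0,0,0,0, 0,0,0,0,0,0, 0,0,-0.1,0,0,0, 0,0,-0.4,0,0,0, 0,0,-1,0,0,0, 0,0,-1,0,0,0, 0,0,-1,0,0,0, 0,0,-1,0,0,0]' 10 30
python3 -m inch '[0,0,-1,0,0,0, 0,0,-1,0,0,0, 0,0,-1,0,0,0, 0,0,-1,0,0,0, 0,0,-1,0,0,0]'
python3 - <<'E'
from h import *
o=get_obs();print(o["time"],o["position"],o["tool_rot"],o["ft_force"],o["moment"])
c=cal("wrist");np.save("w3c.npy",np.array(c,dtype=object),allow_pickle=True)
w=camera("wrist");s=camera("side");a=camera("scene")
save(np.vstack([np.hstack([w[:,:480],cv2.resize(s[70:270,180:340],(320,400))])]),"c3.png");save(w,"w3.png");save(s,"s3.png");save(a,"a3.png")
E
```

```text
time: 3.83
position: [0.5266, 0.0326, 0.1428]
tool_rot: [0.995, -0.1, -0.0, 0.0]
ft_force: [0.5, -0.6, -1.0]
grip_width: 0.0601
grip_force: 0.0
time: 4.83
position: [0.5266, 0.0326, 0.2224]
tool_rot: [0.995, -0.1, 0.0, 0.0]
ft_force: [-0.2, -0.5, -1.7]
grip_width: 0.0221
grip_force: 29.8
time: 5.25
position: [0.5254, 0.0327, 0.3001]
tool_rot: [0.995, -0.1, -0.002, -0.0]
ft_force: [-0.6, -0.2, -1.9]
grip_width: 0.0219
grip_force: 30.0
5.25 [0.52544614 0.03270463 0.30011834] [ 9.95027417e-01 -9.95748009e-02 -2.30006805e-03 -8.99852444e-05] [-0.55917519 -0.20241184 -1.92487706] [0.06069417 0.11645173 0.01928755]
```

View pics/c3.png

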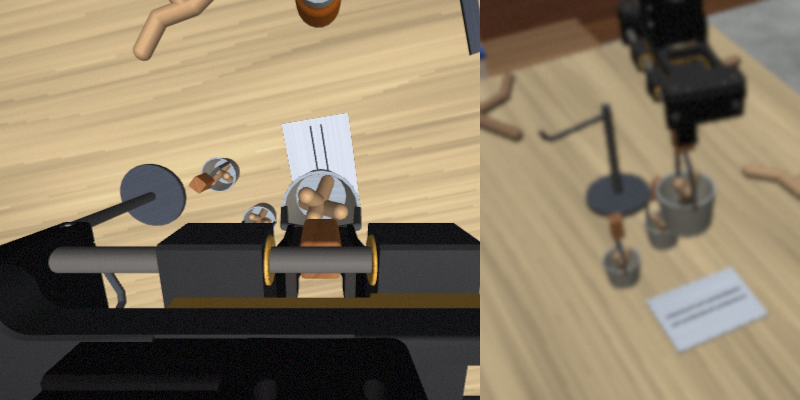

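```bash
cat > fit.py <<'E'
from h import *
from scipy.optimize import minimize
M={}
for n in("scene","side"):
    r=cut_out(n,"hook");print(n,[(x["conf"],x["bbox"]) for x in r]);M[n]=(cal(n),r[0]["region"])
S=4
def rend(n,p,full=False):
    c,reg=M[n]; x,y,t=p[:3]; im=np.zeros((400*S,640*S),np.uint8)
    Rz=np.array([[np.cos(t),-np.sin(t)],[np.sin(t),np.cos(t)]])
    def W(L): L=np.array(L,float); L[:,:2]=L[:,:2]@Rz.T+[x,y]; return L
    def px(L): return np.round(proj(n,W(L),c)*S+S/2).astype(np.int32)
    a=np.linspace(0,2*np.pi,48); ring=[[.05*np.cos(k),.05*np.sin(k),z] for k in a for z in(0,.012)]
    cv2.fillConvexPoly(im,cv2.convexHull(px(ring)),255)
    d=np.linalg.norm(W([[0,0,.1]])[0]-c[3][:3,3]); k=c[0]*S/d
    q=px([[0,0,.01],[0,0,.165],[0,0,.15],[-.088,0,.15],[-.102,0,.168]])
    cv2.line(im,q[0],q[1],255,int(round(.014*k)))
    cv2.line(im,q[2],q[3],255,int(round(.008*k)));cv2.line(im,q[3],q[4],255,int(round(.008*k)))
    return cv2.resize(im,(640,400),interpolation=cv2.INTER_AREA)/255.
def cost(p,names=("scene","side")):
    return sum(np.abs(cv2.GaussianBlur(rend(n,p)-M[n][1],(0,0),1.5)).sum() for n in names)
for names in(("scene",),("side",),("scene","side")):
    r=minimize(cost,[.547,.297,.18],args=(names,),method="Nelder-Mead",options=dict(initial_simplex=[[.547,.297,.18],[.553,.297,.18],[.547,.303,.18],[.547,.297,.28]],xatol=1e-4))
    print(names,r.x.round(4),r.fun)
x,y,t=r.x
L=lambda d:(np.array([x,y])-d*np.array([np.cos(t),np.sin(t)])).round(4)
print("seat",L(.058),"tip",L(.102),"outside",L(.135))
E
python3 fit.py
python3 - <<'E'
from h import *
c=tuple(np.load("w3c.npy",allow_pickle=True))
w=cv2.imread("pics/w3.png");g=cv2.cvtColor(w,cv2.COLOR_BGR2GRAY).astype(float)
P=[[],[]]
for v in range(126,170):
    m=[310+(v-126)*8/44-.0,321+(v-126)*7/44]
    for k in(0,1):
        a=int(m[k]-5); s=np.clip(np.median(g[v,300:340])-40-g[v,a:a+11],0,None)
        if s.max()>25:P[k].append((a+(s*np.arange(11)).sum()/s.sum(),v))
for p in P:
    W=np.array([ray("wrist",u,v,.006,c) for u,v in p]); f=np.polyfit(W[:,0],W[:,1],1);r=W[:,1]-np.polyval(f,W[:,0]); print(len(p),f[0],np.polyval(f,.545),r.std(),W[0],W[-1])
E
```

```text
scene [(0.86, [421.4, 138.4, 456.5, 216.2])]
side [(0.92, [211.5, 122.2, 267.2, 180.4])]
('scene',) [0.5428 0.3018 0.199 ] 67.26625716754604
('side',) [0.5452 0.3024 0.1813] 156.00829519742678
('scene', 'side') [0.5441 0.3012 0.1897] 233.30177902249298
seat [0.4872 0.2902] tip [0.444  0.2819] outside [0.4116 0.2757]
44 -0.030928070577467215 0.036900401778874034 0.0005053075711021594 [0.59655767 0.03500203 0.006     ] [0.53074932 0.03424841 0.006     ]
44 -0.045921912659085073 0.021377812532835407 0.0005842940493588093 [0.59342503 0.01950451 0.006     ] [0.52902941 0.02573676 0.006     ]
```

```bash
python3 -m inch '[-0.1,-0.12,0,0,0,0, -0.25,-0.33,0,0,0,0, -0.46,-0.6,0,0,0,0, -0.679,-0.894,0,0,0,0]'
python3 -m inch '[-0.23,-0.3,0,0,0,0, -0.46,-0.6,0,0,0,0, -0.679,-0.894,0,0,0,0]'
python3 -m inch '[-0.2,-0.27,0,0,0,-0.05, -0.4,-0.52,0,0,0,-0.1, -0.54,-0.71,0,0,0,-0.15, -0.63,-0.83,0,0,0,-0.2, -0.679,-0.894,0,0,0,-0.248, -0.679,-0.894,0,0,0,-0.248, -0.679,-0.894,0,0,0,-0.248, -0.679,-0.894,0,0,0,-0.248]'
python3 - <<'E'
from h import *
o=get_obs();print(o["time"],o["position"],o["tool_rot"])
c=cal("wrist");np.save("w4c.npy",np.array(c,dtype=object),allow_pickle=True)
w=camera("wrist");s=camera("side");a=camera("scene")
save(w,"w4.png");save(s,"s4.png");save(a,"a4.png")
save(np.hstack([w[:,:480],cv2.resize(s[70:230,160:288],(320,400),interpolation=cv2.INTER_CUBIC)]),"c4.png")
print([(x["conf"],x["bbox"]) for x in cut_out("wrist","hook")])
E
```

```text
time: 5.83
position: [0.487, 0.1143, 0.3016]
tool_rot: [0.995, -0.1, -0.001, -0.0]
ft_force: [0.4, 0.2, -1.1]
grip_width: 0.0216
grip_force: 30.0
time: 6.08
position: [0.4469, 0.196, 0.3018]
tool_rot: [0.995, -0.1, -0.001, -0.0]
ft_force: [0.9, -0.1, -1.3]
grip_width: 0.0216
grip_force: 30.0
time: 6.75
position: [0.4095, 0.275, 0.302]
tool_rot: [0.996, 0.094, -0.0, 0.0]
ft_force: [0.5, -0.1, -1.1]
grip_width: 0.0219
grip_force: 30.0
6.75 [0.40952782 0.27496128 0.30197892] [ 9.95560504e-01  9.41233922e-02 -2.03280228e-04  1.66787267e-04]
[(0.98, [285.5, 39.3, 359.9, 169.0])]
```

View pics/c4.png

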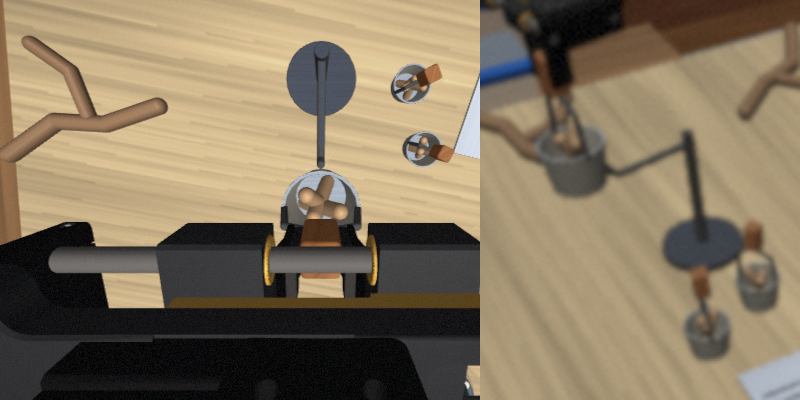

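```bash
python3 - <<'E'
from h import *
c=tuple(np.load("w4c.npy",allow_pickle=True))
def fr(p):
    d=np.array(p)[:2]-[.4098,.2751]; a=.19; return (d@[np.cos(a),np.sin(a)]).round(4),(d@[-np.sin(a),np.cos(a)]).round(4)
for n,u,v,z in(("tip",321,166,.168),("rod",321,120,.15),("posttop",321.5,50,.165),("basec",321.5,77,.012)): print(n,fr(ray("wrist",u,v,z,c)))
E
```

```text
tip (np.float64(0.032), np.float64(0.0))
rod (np.float64(0.0755), np.float64(-0.0))
posttop (np.float64(0.1353), np.float64(-0.0005))
basec (np.float64(0.1377), np.float64(-0.0011))
```

```bash
python3 -m inch '[-0.15,0,0,0,0,0, -0.31,0,0,0,0,0, -0.31,0,0,0,0,0, -0.31,0,0.2,0,0,0, -0.31,0,0.45,0,0,0, -0.31,0,0.7,0,0,0, -0.31,0,0.9,0,0,0, -0.31,0,1,0,0,0, -0.31,0,1,0,0,0]'
python3 -m inch '[0,0,0.09,0,0,0, 0,0,0.09,0,0,0, 0.1,0,0.09,0,0,0, 0.25,0,0.09,0,0,0, 0.4,0,0.09,0,0,0, 0.55,0,0.09,0,0,0, 0.7,0,0.09,0,0,0, 0.85,0,0.09,0,0,0, 1,0,0.09,0,0,0]'
python3 -m inch '[0.15,0,0,0,0,0, 0.25,0,0,0,0,0, 0.29,0,0,0,0,0, 0.29,0,0,0,0,0, 0.29,0,0,0,0,0]'
python3 -m inch '[0,0,0.1,0,0,0, 0,0,0.2,0,0,0, 0,0,0.3,0,0,0, 0,0,0.3,0,0,0, 0,0,0.3,0,0,0]'
```

```text
time: 7.7
position: [0.3844, 0.2699, 0.2207]
tool_rot: [0.996, 0.095, -0.002, 0.001]
ft_force: [0.2, -0.8, -1.2]
grip_width: 0.0216
grip_force: 30.0
time: 8.45
position: [0.4658, 0.286, 0.2159]
tool_rot: [0.995, 0.095, 0.001, -0.0]
ft_force: [-1.2, -1.3, -1.5]
grip_width: 0.0216
grip_force: 30.0
time: 8.87
position: [0.4864, 0.2898, 0.215]
tool_rot: [0.995, 0.095, -0.0, 0.0]
ft_force: [0.4, -0.5, -1.4]
grip_width: 0.0218
grip_force: 30.0
time: 9.28
position: [0.4873, 0.2901, 0.1925]
tool_rot: [0.995, 0.095, 0.001, -0.0]
ft_force: [-2.4, -1.0, 11.2]
grip_width: 0.022
grip_force: 30.0
```

```bash
python3 -m inch '[0,0,-0.012,0,0,0, 0,0,-0.012,0,0,0]'
python3 - <<'E'
from h import *
w=camera("wrist");s=camera("side");a=camera("scene")
save(np.hstack([cv2.resize(w[60:320,200:440],(400,433)),cv2.resize(s[90:200,190:290],(400,433),interpolation=cv2.INTER_CUBIC)]),"c5.png")
E
```

```text
time: 9.45
position: [0.4873, 0.2901, 0.1927]
tool_rot: [0.995, 0.095, 0.001, -0.0]
ft_force: [-0.5, -0.8, 6.4]
grip_width: 0.0219
grip_force: 30.0
```

View pics/c5.png

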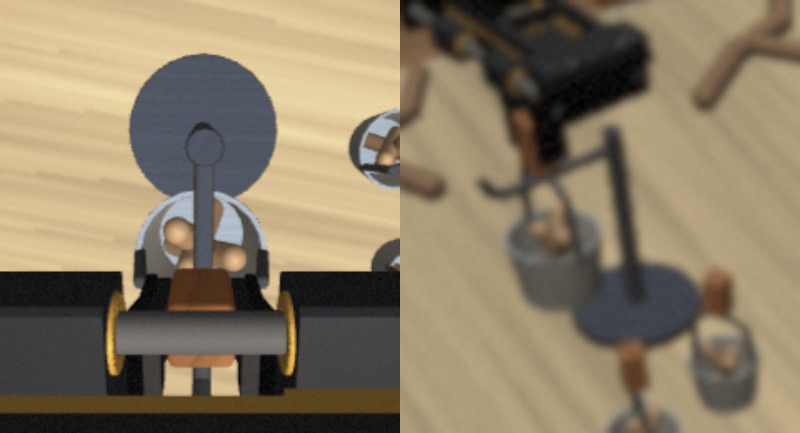

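```bash
python3 -m inch '[0,0,0,0,0,0, 0,0,0,0,0,0, 0,0,0,0,0,0, 0,0,0,0,0,0]' 44
python3 -m inch '[0,0,-0.1,0,0,0, 0,0,-0.3,0,0,0, 0,0,-0.6,0,0,0, 0,0,-1,0,0,0, 0,0,-1,0,0,0]'
python3 - <<'E'
from h import *
a=camera("side");save(a,"s6.png");b=camera("scene");save(b,"a6.png")
for r in cut_out("side","pail"):print(r["conf"],r["bbox"])
E
for i in 1; do :; done
python3 -m inch '[-0.03,0.25,0,0,0,0, -0.06,0.5,0,0,0,0, -0.117,1,0,0,0,0]' 80
python3 -m inch '[-0.06,0.5,0,0,0,0, -0.117,1,0,0,0,0]'
python3 -m inch '[-0.06,0.5,0,0,0,0, -0.117,1,0,0,0,0]'
python3 -m inch '[-0.06,0.5,0,0,0,0, -0.117,1,0,0,0,0]'
python3 -m inch '[-0.06,0.5,0,0,0,0, -0.117,1,0,0,0,0]'
python3 -m inch '[-0.06,0.5,0,0,0,0, -0.117,1,0,0,0,0]'
python3 -m inch '[-0.06,0.5,0,0,0,0.08, -0.1,0.8,0.2,0,0,0.16, -0.117,1,0.6,0,0,0.24, -0.117,1,0.9,0,0,0.32, -0.117,1,0.9,0,0,0.369, -0.117,1,0.9,0,0,0.369, -0.117,1,0.9,0,0,0.369]'
python3 - <<'E'
from h import *
o=get_obs();print(o["time"],o["position"],o["tool_rot"],o["q"])
c=cal("wrist");np.save("w7c.npy",np.array(c,dtype=object),allow_pickle=True)
w=camera("wrist");s=camera("side");a=camera("scene")
save(w,"w7.png");save(s,"s7.png")
save(np.hstack([w[:320,160:560],cv2.resize(s[90:200,190:290],(291,320),interpolation=cv2.INTER_CUBIC)]),"c7.png")
for r in cut_out("wrist","tweezers"):print(r["conf"],r["bbox"])
E
```

```text
time: 9.93
position: [0.4862, 0.2898, 0.1912]
tool_rot: [0.995, 0.095, -0.001, 0.0]
ft_force: [0.0, 0.3, -0.1]
grip_width: 0.0397
grip_force: 0.0
time: 10.35
position: [0.4901, 0.2913, 0.2782]
tool_rot: [0.995, 0.095, 0.006, -0.002]
ft_force: [0.6, 0.2, 1.0]
grip_width: 0.0438
grip_force: 0.0
0.85 [262.2, 159.7, 278.5, 196.5]
0.62 [241.5, 174.5, 257.1, 211.4]
0.6 [217.0, 118.7, 243.0, 168.3]
time: 10.75
position: [0.4915, 0.211, 0.2704]
tool_rot: [0.995, 0.097, -0.001, -0.001]
ft_force: [0.3, 0.4, 0.3]
grip_width: 0.0571
grip_force: 0.0
time: 10.92
position: [0.4972, 0.128, 0.2704]
tool_rot: [0.995, 0.096, -0.002, -0.0]
ft_force: [0.4, 0.2, 0.2]
grip_width: 0.0696
grip_force: 0.0
time: 11.08
position: [0.5032, 0.0474, 0.2705]
tool_rot: [0.995, 0.095, -0.002, -0.0]
ft_force: [0.4, -0.1, -0.1]
grip_width: 0.078
grip_force: 0.0
time: 11.25
position: [0.5091, -0.033, 0.2705]
tool_rot: [0.995, 0.095, -0.002, -0.001]
ft_force: [0.6, 0.2, -0.6]
grip_width: 0.0797
grip_force: 0.0
time: 11.42
position: [0.5151, -0.1132, 0.2704]
tool_rot: [0.995, 0.095, -0.002, -0.001]
ft_force: [0.7, 0.6, -0.2]
grip_width: 0.0801
grip_force: 0.0
time: 11.58
position: [0.521, -0.1935, 0.2703]
tool_rot: [0.996, 0.095, -0.001, -0.001]
ft_force: [0.5, 0.2, -0.2]
grip_width: 0.08
grip_force: 0.0
time: 12.17
position: [0.5276, -0.272, 0.1985]
tool_rot: [0.981, -0.193, -0.001, -0.001]
ft_force: [0.0, -0.6, 1.1]
grip_width: 0.08
grip_force: 0.0
12.1667 [ 0.52761527 -0.27204846  0.19854375] [ 9.81279361e-01 -1.92584695e-01 -1.23409551e-03 -6.54096705e-04] [-6.64182188e-01  5.41721133e-01  1.55744715e+00  5.48582948e-05
  1.04521741e+00  1.29417788e+00]
0.86 [308.5, 68.7, 351.4, 222.8]
0.6 [391.9, 208.2, 457.2, 293.0]
0.59 [397.4, 98.9, 500.3, 127.0]
```

View pics/c7.png

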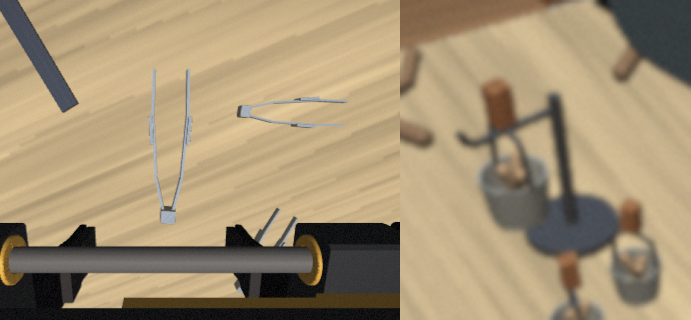

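```bash
cat > tw.py <<'E'
from h import *
c=tuple(np.load("w7c.npy",allow_pickle=True))
r=max(cut_out("wrist","tweezers"),key=lambda r:r["conf"]); m=r["region"]
A=[]
for v in range(72,205,6):
    u=np.flatnonzero(m[v]); 
    if len(u)<2: continue
    g=np.flatnonzero(np.diff(u)>3)
    runs=np.split(u,g+1); print(v,[(q[0],q[-1]) for q in runs],end=" ")
    if len(runs)==2:
        l,rr=[ray("wrist",q.mean(),v,.015,c) for q in runs]; A.append(np.r_[v,(l+rr)/2,np.linalg.norm(l-rr)])
A=np.array(A);print();print(A.round(4))
k=A[:,4]<.06
f=np.polyfit(A[:,1],A[:,2],1);print("yaw",np.arctan(f[0]))
vs=np.flatnonzero(m.any(1));print("rows",vs[0],vs[-1],ray("wrist",330,vs[0],.015,c),ray("wrist",328,vs[-1],.015,c))
E
python3 tw.py
```

```text
72 [(np.int64(313), np.int64(315)), (np.int64(347), np.int64(349))] 78 [(np.int64(313), np.int64(315)), (np.int64(346), np.int64(349))] 84 [(np.int64(313), np.int64(315)), (np.int64(346), np.int64(349))] 90 [(np.int64(312), np.int64(315)), (np.int64(346), np.int64(350))] 96 [(np.int64(312), np.int64(314)), (np.int64(345), np.int64(350))] 102 [(np.int64(312), np.int64(314)), (np.int64(345), np.int64(350))] 108 [(np.int64(312), np.int64(314)), (np.int64(346), np.int64(349))] 114 [(np.int64(312), np.int64(314)), (np.int64(346), np.int64(349))] 120 [(np.int64(309), np.int64(314)), (np.int64(345), np.int64(352))] 126 [(np.int64(309), np.int64(314)), (np.int64(345), np.int64(351))] 132 [(np.int64(310), np.int64(315)), (np.int64(344), np.int64(350))] 138 [(np.int64(310), np.int64(316)), (np.int64(344), np.int64(349))] 144 [(np.int64(311), np.int64(315)), (np.int64(343), np.int64(348))] 150 [(np.int64(313), np.int64(315)), (np.int64(342), np.int64(345))] 156 [(np.int64(314), np.int64(316)), (np.int64(341), np.int64(345))] 162 [(np.int64(314), np.int64(317)), (np.int64(340), np.int64(344))] 1
[... 1230 characters left out ...]
0e-02]
 [ 1.500e+02  5.641e-01 -2.961e-01  1.500e-02  3.350e-02]
 [ 1.560e+02  5.577e-01 -2.939e-01  1.500e-02  3.190e-02]
 [ 1.620e+02  5.515e-01 -2.911e-01  1.500e-02  3.040e-02]
 [ 1.680e+02  5.452e-01 -2.882e-01  1.500e-02  3.110e-02]
 [ 1.740e+02  5.386e-01 -2.859e-01  1.500e-02  2.950e-02]
 [ 1.800e+02  5.324e-01 -2.825e-01  1.500e-02  2.800e-02]
 [ 1.860e+02  5.257e-01 -2.801e-01  1.500e-02  2.400e-02]
 [ 1.920e+02  5.192e-01 -2.769e-01  1.500e-02  2.060e-02]
 [ 1.980e+02  5.123e-01 -2.745e-01  1.500e-02  1.780e-02]
 [ 2.040e+02  5.055e-01 -2.717e-01  1.500e-02  1.430e-02]]
yaw -0.40499134839245626
rows 69 223 [ 0.64221671 -0.32871102  0.015     ] [ 0.48331687 -0.26286621  0.015     ]
```

```bash
python3 -m inch '[0.3,0.05,0,0,0,0.01, 0.6,0.09,0,0,0,0.01, 0.786,0.115,0.1,0,0,0.01, 0.786,0.115,0.4,0,0,0.01, 0.786,0.115,0.7,0,0,0.01, 0.786,0.115,1,0,0,0.01, 0.786,0.115,1,0,0,0.01]' 72
python3 -m inch '[0,0,0.3,0,0,0, 0,0,0.6,0,0,0, 0,0,0.8,0,0,0, 0,0,0.95,0,0,0, 0,0,0.95,0,0,0, 0,0,0.95,0,0,0]'
python3 -m inch '[0,0,0.1,0,0,0, 0,0,0.2,0,0,0, 0,0,0.24,0,0,0, 0,0,0.24,0,0,0, 0,0,0.24,0,0,0]'
python3 - <<'E'
from h import *
w=camera("wrist");save(w,"w8.png");c=cal("wrist")
r=cut_out("wrist","tweezers")
for q in r:print(q["conf"],q["bbox"])
m=r[0]["region"]
for v in range(0,400,8):
    u=np.flatnonzero(m[v])
    if len(u)>1:
        R=np.split(u,np.flatnonzero(np.diff(u)>3)+1)
        if len(R)==2:
            l,rr=[ray("wrist",q.mean(),v,.018,c) for q in R]; print(v,((l+rr)/2).round(4),round(np.linalg.norm(l-rr),4))
print(get_obs()["position"])
E
```

```text
time: 13.0
position: [0.5803, -0.3026, 0.1156]
tool_rot: [0.98, -0.201, -0.004, -0.002]
ft_force: [-1.3, 1.0, -1.7]
grip_width: 0.072
grip_force: 0.0
time: 13.5
position: [0.5833, -0.3049, 0.0446]
tool_rot: [0.98, -0.201, 0.0, 0.0]
ft_force: [0.4, -0.6, -0.3]
grip_width: 0.0722
grip_force: 0.0
time: 13.92
position: [0.5828, -0.3047, 0.0246]
tool_rot: [0.98, -0.201, -0.0, -0.0]
ft_force: [0.1, 0.2, -0.4]
grip_width: 0.0723
grip_force: 0.0
0.83 [277.8, 134.7, 365.5, 297.0]
0.75 [448.7, 176.2, 639.0, 230.9]
136 [ 0.6416 -0.3298  0.018 ] 0.0348
144 [ 0.6379 -0.3282  0.018 ] 0.0351
152 [ 0.6341 -0.3267  0.018 ] 0.035
160 [ 0.6305 -0.3249  0.018 ] 0.0353
168 [ 0.6266 -0.3232  0.018 ] 0.0355
176 [ 0.6228 -0.3215  0.018 ] 0.0361
184 [ 0.6189 -0.3198  0.018 ] 0.0363
192 [ 0.6148 -0.3182  0.018 ] 0.0363
200 [ 0.6107 -0.3165  0.018 ] 0.0366
208 [ 0.6066 -0.3148  0.018 ] 0.0366
216 [ 0.6024 -0.313   0.018 ] 0.0369
224 [ 0.5982 -0.3111  0.018 ] 0.0391
232 [ 0.5939 -0.3094  0.018 ] 0.0402
240 [ 0.5895 -0.3074  0.018 ] 0.0397
280 [ 0.5667 -0.2976  0.018 ] 0.0325
288 [ 0.5619 -0.2956  0.018 ] 0.0316
296 [ 0.557  -0.2935  0.018 ] 0.0307
[ 0.58306966 -0.3049024   0.02495184]
```

```bash
python3 -m inch '[0,0,0,0,0,0, 0,0,0,0,0,0, 0,0,0,0,0,0, 0,0,0,0,0,0, 0,0,0,0,0,0, 0,0,0,0,0,0, 0,0,0,0,0,0, 0,0,0,0,0,0]' 33 30
cat > gap.py <<'E'
from h import *
import sys
zt=float(sys.argv[1]); c=cal("wrist");w=camera("wrist");save(w,sys.argv[2])
o=get_obs();P=o["position"];r=cut_out("wrist","tweezers")
for q in r:print(round(q["conf"],2),q["bbox"])
m=r[0]["region"];A=[]
for v in range(60,300,2):
    u=np.flatnonzero(m[v])
    if len(u)>1:
        R=np.split(u,np.flatnonzero(np.diff(u)>3)+1)
        if len(R)==2: A.append(np.r_[v,ray("wrist",R[0].mean(),v,zt,c)[:2],ray("wrist",R[1].mean(),v,zt,c)[:2]])
A=np.array(A)
for a in A[::6]: print(int(a[0]),a[1:].round(4),"gap",np.linalg.norm(a[1:3]-a[3:]).round(4))
from scipy.spatial.transform import Rotation as Ro
X=Ro.from_quat(o["tool_rot"]).as_matrix();print("tool yaw",np.arctan2(X[1,0],X[0,0]),P,o["grip_width"],o["grip_force"],o["ft_force"],o["time"])
E
python3 gap.py .018 w9.png
```

```text
time: 14.68
position: [0.583, -0.3049, 0.0248]
tool_rot: [0.98, -0.201, 0.0, 0.0]
ft_force: [-0.5, -0.6, 0.8]
grip_width: 0.0344
grip_force: 7.5
0.72 [487.7, 365.4, 521.7, 397.8]
0.69 [447.9, 177.7, 640.0, 233.4]
0.65 [288.0, 136.5, 348.6, 300.1]
tool yaw -0.4052378287070654 [ 0.58300543 -0.30490394  0.02479295] 0.033653907848507345 7.828394025564194 [-0.06024725  0.16362107  0.61485531] 14.7333
```

```bash
python3 -m inch '[0,0,-0.05,0,0,0, 0,0,-0.2,0,0,0, 0,0,-0.5,0,0,0, 0,0,-0.8,0,0,0, 0,0,-0.8,0,0,0, 0,0,-0.8,0,0,0]'
sed -i 's/^m=r\[0\]/r=[q for q in r if abs((q["bbox"][0]+q["bbox"][2])\/2-320)<40]\nm=r[0]/' gap.py
python3 gap.py .0825 w10.png
python3 - <<'E'
from h import *
g=cv2.cvtColor(cv2.imread("pics/w10.png"),6).astype(float)
c=cal("wrist")
for v in(145,160,175,190,205): print(v,g[v,285:350].astype(int).tolist())
E
```

```text
time: 15.28
position: [0.584, -0.3055, 0.0911]
tool_rot: [0.98, -0.201, 0.002, 0.001]
ft_force: [-0.4, 1.1, -1.1]
grip_width: 0.0332
grip_force: 8.0
0.94 [414.3, 167.2, 565.8, 209.4]
0.56 [287.3, 134.7, 352.3, 299.1]
138 [ 0.6453 -0.3216  0.6388 -0.3368] gap 0.0165
150 [ 0.6399 -0.3187  0.633  -0.3347] gap 0.0175
162 [ 0.6342 -0.3161  0.6271 -0.3326] gap 0.0179
174 [ 0.6286 -0.313   0.6209 -0.3309] gap 0.0194
186 [ 0.6229 -0.3099  0.6148 -0.3287] gap 0.0205
198 [ 0.617  -0.3067  0.6084 -0.3267] gap 0.0218
210 [ 0.611  -0.3034  0.6019 -0.3246] gap 0.0231
222 [ 0.6053 -0.2992  0.5948 -0.3235] gap 0.0264
234 [ 0.5989 -0.296   0.5879 -0.3216] gap 0.0278
272 [ 0.5774 -0.2863  0.5668 -0.3112] gap 0.0271
284 [ 0.5693 -0.2855  0.56   -0.3072] gap 0.0236
296 [ 0.5619 -0.2825  0.5526 -0.3042] gap 0.0236
tool yaw -0.40518705124845616 [ 0.58295691 -0.30476323  0.08951553] 0.033422617409467545 7.953913360834122 [ 0.2218491   0.39833021 -1.4368916 ] 15.3333
145 [195, 195, 196, 197, 198, 199, 198, 200, 197, 197, 197, 195, 194, 195, 195, 188, 184, 181, 181, 183, 177, 155, 148, 198, 195, 200, 199, 19
[... 807 characters left out ...]
 183, 184, 185, 185, 184, 187, 186, 189]
190 [181, 181, 180, 179, 177, 180, 177, 177, 179, 177, 178, 180, 180, 184, 186, 186, 185, 178, 156, 152, 180, 180, 180, 180, 181, 184, 182, 184, 181, 183, 187, 185, 185, 185, 185, 187, 187, 186, 185, 186, 186, 187, 186, 187, 187, 186, 187, 184, 184, 184, 178, 146, 133, 186, 184, 188, 185, 186, 186, 185, 187, 184, 186, 188, 187]
205 [184, 182, 181, 183, 183, 184, 185, 183, 181, 183, 182, 182, 188, 184, 185, 183, 177, 146, 155, 182, 183, 182, 181, 184, 184, 184, 183, 183, 187, 186, 187, 187, 188, 186, 186, 187, 188, 188, 189, 191, 190, 189, 191, 190, 190, 190, 189, 187, 187, 188, 187, 186, 166, 130, 187, 184, 183, 186, 185, 189, 187, 186, 185, 185, 186]
```

```bash
python3 -m inch '[-0.08,-0.1,0,0,0,0, -0.2,-0.26,0,0,0,0, -0.35,-0.46,0,0,0,0, -0.5,-0.66,0,0,0,0, -0.652,-0.862,0,0,0,0]'
python3 -m inch '[-0.16,-0.215,0,0,0,0, -0.326,-0.431,0,0,0,0, -0.49,-0.645,0,0,0,0, -0.652,-0.862,0,0,0,0]'
python3 -m inch '[-0.16,-0.215,0,0,0,0, -0.326,-0.431,0,0,0,0, -0.49,-0.645,0,0,0,0, -0.652,-0.862,0,0,0,0]'
python3 -m inch '[-0.16,-0.215,0,0,0,-0.03, -0.326,-0.431,0,0,0,-0.07, -0.49,-0.645,0,0,0,-0.11, -0.6,-0.79,0,0,0,-0.15, -0.652,-0.862,0,0,0,-0.19, -0.652,-0.862,0,0,0,-0.22, -0.652,-0.862,0,0,0,-0.234, -0.652,-0.862,0,0,0,-0.234, -0.652,-0.862,0,0,0,-0.234]'
python3 gap.py .082 w11.png
```

```text
time: 15.8
position: [0.5605, -0.2188, 0.0873]
tool_rot: [0.979, -0.201, -0.002, -0.001]
ft_force: [0.6, 0.6, -0.8]
grip_width: 0.0336
grip_force: 8.0
time: 16.13
position: [0.5396, -0.1348, 0.0875]
tool_rot: [0.98, -0.201, -0.002, -0.001]
ft_force: [0.5, -0.7, -1.0]
grip_width: 0.033
grip_force: 8.0
time: 16.47
position: [0.5188, -0.0511, 0.0877]
tool_rot: [0.98, -0.201, -0.002, -0.0]
ft_force: [0.3, -0.5, -1.5]
grip_width: 0.0333
grip_force: 8.0
time: 17.22
position: [0.4994, 0.031, 0.0883]
tool_rot: [1.0, -0.019, -0.001, -0.0]
ft_force: [0.2, 0.0, 0.2]
grip_width: 0.0335
grip_force: 8.0
0.56 [290.2, 139.0, 349.4, 298.1]
138 [0.5628 0.0377 0.5621 0.0215] gap 0.0162
150 [0.5568 0.0383 0.5561 0.0217] gap 0.0167
162 [0.5507 0.0392 0.55   0.0211] gap 0.0181
174 [0.5444 0.0395 0.5437 0.0207] gap 0.0188
186 [0.5381 0.0407 0.5373 0.0203] gap 0.0204
198 [0.5315 0.0413 0.5307 0.0202] gap 0.0211
210 [0.5249 0.0419 0.524  0.0198] gap 0.0222
222 [0.5181 0.044  0.5171 0.0185] gap 0.0254
234 [0.5111 0.0449 0.5101 0.0178] gap 0.0271
274 [0.4866 0.0458 0.4856 0.0188] gap 0.027
286 [0.4788 0.0443 0.4779 0.021 ] gap 0.0233
tool yaw -0.03891825256529934 [0.49961342 0.03090721 0.0883722 ] 0.03330116858670959 7.956346124410629 [-0.26415517 -0.32758929 -0.07954486] 17.2667
```

```bash
cat > mk.py <<'E'
from h import *
import sys
g=cv2.cvtColor(cv2.imread("pics/"+sys.argv[1]),6).astype(float);c=cal("wrist")
for s in(1,-1):
    W=[]
    for x in np.arange(.50,.60,.0015):
        y=.029-(x-.545)*.037+s*.008
        u,v=proj("wrist",[x,y,.006],c); v=int(round(v)); u=int(round(u))
        if not 0<=v<400: continue
        a=u-6; L=g[v,a:a+13]; d=np.clip(np.median(L)-25-L,0,None)
        if d.max()>20: W.append(ray("wrist",a+(d*np.arange(13)).sum()/d.sum(),v,.006,c)[:2])
    W=np.array(W); 
    for _ in range(4):
        f=np.polyfit(W[:,0],W[:,1],1); r=W[:,1]-np.polyval(f,W[:,0]); W=W[abs(r)<max(.0006,1.5*r.std())]
    print(s,len(W),"x",W[:,0].min(),W[:,0].max(),"slope",f[0],"y@.5625",np.polyval(f,.5625),"sd",r.std())
E
python3 mk.py w11.png
```

```text
1 62 x 0.49999778753056556 0.5972179524831284 slope -0.03967291456771112 y@.5625 0.03614270695562759 sd 0.00019953471251460498
-1 66 x 0.5002424438242264 0.5972908593364098 slope -0.0335449971271065 y@.5625 0.019988583589264263 sd 0.00021917387501375915
```

```bash
python3 -m inch '[0,0.01,0.1,0,0,0, 0,0.019,0.25,0,0,0, 0,0.019,0.4,0,0,0, 0,0.019,0.48,0,0,0, 0,0.019,0.525,0,0,0, 0,0.019,0.525,0,0,0, 0,0.019,0.525,0,0,0, 0,0.019,0.525,0,0,0, 0,0.019,0.525,0,0,0, 0,0.019,0.525,0,0,0]'
python3 gap.py .04 w12.png;python3 mk.py w12.png
python3 - <<'E'
from h import *
g=cv2.cvtColor(cv2.imread("pics/w12.png"),6).astype(int)
for v in range(126,150,3): print(v,g[v,300:345].tolist())
E
```

```text
time: 18.15
position: [0.5001, 0.0294, 0.0472]
tool_rot: [1.0, -0.019, 0.0, 0.0]
ft_force: [0.0, -0.9, -1.3]
grip_width: 0.0332
grip_force: 8.0
0.7 [289.7, 135.7, 353.8, 299.2]
136 [0.5645 0.0362 0.5639 0.0202] gap 0.0161
148 [0.5585 0.0368 0.5579 0.0198] gap 0.017
160 [0.5524 0.0374 0.5517 0.0197] gap 0.0177
172 [0.5461 0.0385 0.5454 0.0193] gap 0.0192
184 [0.5397 0.0391 0.539  0.0189] gap 0.0202
196 [0.5332 0.0397 0.5324 0.0182] gap 0.0215
208 [0.5265 0.0406 0.5256 0.0181] gap 0.0226
220 [0.5197 0.0424 0.5187 0.0166] gap 0.0258
232 [0.5127 0.0434 0.5117 0.0159] gap 0.0275
244 [0.5056 0.0438 0.5046 0.0168] gap 0.027
284 [0.4804 0.0426 0.4795 0.0193] gap 0.0234
296 [0.4724 0.0428 0.4716 0.0194] gap 0.0234
tool yaw -0.0376185231580121 [0.50012604 0.02947108 0.0471341 ] 0.033253514664518466 7.956019341945648 [ 0.3198658  -0.28295358 -0.65051123] 18.2
1 66 x 0.5002878276642777 0.5972813043551072 slope -0.041906582619288854 y@.5625 0.036346878860027035 sd 0.00014329255383576804
-1 65 x 0.49966940406095156 0.5961241912417174 slope -0.0350554047082915 y@.5625 0.020335778781199316 sd 0.0001
[... 1113 characters left out ...]
15, 217, 214, 211, 210]
141 [203, 173, 170, 172, 171, 171, 151, 77, 65, 140, 212, 214, 214, 213, 214, 217, 215, 210, 209, 209, 212, 212, 209, 208, 209, 212, 213, 218, 216, 216, 188, 79, 63, 122, 173, 170, 174, 172, 176, 195, 214, 217, 218, 213, 209]
144 [202, 172, 170, 169, 172, 166, 134, 71, 42, 124, 213, 213, 212, 212, 215, 218, 216, 210, 209, 209, 210, 213, 210, 209, 209, 210, 213, 216, 217, 214, 189, 78, 52, 109, 173, 173, 171, 170, 170, 186, 214, 215, 212, 213, 210]
147 [196, 172, 171, 171, 171, 162, 118, 62, 46, 126, 212, 214, 213, 214, 217, 217, 214, 210, 207, 207, 209, 210, 209, 208, 207, 213, 216, 218, 214, 214, 189, 77, 53, 90, 152, 172, 172, 171, 172, 184, 216, 217, 216, 213, 210]
```

```bash
cat > tip.py <<'E'
from h import *
import sys
g=cv2.cvtColor(cv2.imread("pics/"+sys.argv[1]),6).astype(float);c=cal("wrist");out=[]
for v in range(138,150,2):
    row=g[v]
    # outer edges at half level, blade 3 mm wide at z=.0402
    l=np.flatnonzero(row[290:310]<193)[0]+290; l=l-1+(row[l-1]-193)/(row[l-1]-row[l])
    r=np.flatnonzero(row[330:350]<193)[-1]+330; r=r+(193-row[r])/(row[r+1]-row[r])
    L,R=ray("wrist",l,v,.0402,c),ray("wrist",r,v,.0402,c)
    k=.037;n=np.array([k,1])/np.hypot(k,1)
    e=lambda P:((P[:2]-[.545,0])@n)*1e3
    out.append((v,L[0],e(L)-1.5,e(R)+1.5)); print(v,L[0].round(4),"yL",round(out[-1][2],2),"yR",round(out[-1][3],2),"gap",round(out[-1][2]-out[-1][3],2),"mid",round((out[-1][2]+out[-1][3])/2,2))
E
python3 tip.py w12.png
```

```text
138 0.5635 yL 37.25 yR 20.68 gap 16.57 mid 28.96
140 0.5625 yL 37.26 yR 20.71 gap 16.55 mid 28.98
142 0.5615 yL 37.34 yR 20.58 gap 16.76 mid 28.96
144 0.5605 yL 37.36 yR 20.41 gap 16.95 mid 28.89
146 0.5595 yL 37.49 yR 20.44 gap 17.05 mid 28.97
148 0.5585 yL 37.51 yR 20.33 gap 17.18 mid 28.92
```

```bash
python3 -m inch '[0,0,0,0,0,0, 0,0,0,0,0,0, 0,0,0,0,0,0, 0,0,0,0,0,0, 0,0,0,0,0,0, 0,0,0,0,0,0]' 32.7
python3 gap.py .04 w13.png | tail -1; python3 mk.py w13.png; python3 tip.py w13.png
python3 -c "
from h import *
s=camera('side');a=camera('scene')
for n in('side','scene'):
  for t in('pail','jar'):
    print(n,t,[(round(r['conf'],2),r['bbox']) for r in cut_out(n,t)])"
```

```text
time: 18.75
position: [0.4998, 0.0295, 0.0467]
tool_rot: [1.0, -0.019, -0.0, -0.0]
ft_force: [-0.1, 0.1, -0.9]
grip_width: 0.033
grip_force: 8.1
tool yaw -0.037729375150836894 [0.49984238 0.02945381 0.04668121] 0.03306413387203952 8.113562017679214 [ 0.85449506  0.61516639 -0.1086857 ] 18.8
1 66 x 0.5001698125024521 0.5974860958285861 slope -0.04213008094735204 y@.5625 0.03630932387110554 sd 0.00017697729347309216
-1 63 x 0.5002650367091755 0.5957761937742715 slope -0.033998069514149964 y@.5625 0.020309504414267474 sd 0.00017748639902428174
138 0.5632 yL 36.91 yR 20.98 gap 15.93 mid 28.95
140 0.5623 yL 36.9 yR 20.87 gap 16.04 mid 28.88
142 0.5613 yL 37.09 yR 20.86 gap 16.24 mid 28.98
144 0.5603 yL 37.26 yR 20.66 gap 16.61 mid 28.96
146 0.5593 yL 37.29 yR 20.67 gap 16.62 mid 28.98
148 0.5583 yL 37.36 yR 20.48 gap 16.88 mid 28.92
side pail [(0.94, [214.8, 118.0, 241.7, 168.4]), (0.62, [240.0, 192.4, 256.4, 215.6])]
side jar [(0.8, [354.4, 175.2, 378.2, 210.9])]
scene pail [(0.68, [423.7, 139.7, 451.8, 187.5]), (0.62, [392.5, 184.2, 406.4, 218.7]), (0.47, [370.5, 164.8, 387.9, 199.8])]
scene jar [(0.62, [331.0, 261.1, 351.1, 290.6])]
```

```bash
python3 -c "
from rig import hand_in;print(hand_in())"
```

```text
the job is handed in; nothing more can be done
None
```

The job is handed in: the pail hangs free by its bail on the hook, and the arm holds the tweezers about 1.6 cm above the plate. The wrist camera put the tips 16.0 mm apart, centred over the two marks. I did not check levelness separately, and I only re-checked the jar, not the antler or the rasp, though no move went near either.

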